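Change over the side-arm receiving flasks

TASK

First shut the valve by swinging its lever away from the pipe stub, then take the stoppered flask out of its dock and stand it in the aluminium tray. Handling flasks only while the valve is shut, load the empty flasks that are there in the order of the docks' dots, one dot first, each on the dock whose rim fits its foot (widest foot on one dot, narrowest on four; a missing flask's dock stays empty): it stands flat inside the rim with its side arm pointing straight at the black mark. Finally swing the valve lever fully open towards the pipe stub, everything standing upright and the other things on the bench left alone.

Things in the scene. Friction and masses are not known exactly. Their poses are not given: they have to be found in the camera images.
- flask1: Amber glass side-arm flask, 250 g, base-heavy: round flat foot 92 mm across, 110 mm tall, cone narrowing to a straight neck 28 mm across from 58 to 105 mm height, lip 36 mm. Side arm: 10 mm tube along +x at 48 mm height, ending 62 mm from the axis. Origin: centre of the foot's underside, z up. The widest and shortest of the four empty flasks; belongs on dock1; may be absent.
- flask1_arm (a point): End of the side arm of flask1: 62 mm out along the flask's +x, 48 mm above its foot.
- flask2: Amber glass side-arm flask, 250 g, base-heavy: round flat foot 82 mm across, 118 mm tall, cone narrowing to a straight neck 28 mm across from 66 to 113 mm height, lip 36 mm. Side arm: 10 mm tube along +x at 56 mm height, ending 62 mm from the axis. Origin: centre of the foot's underside, z up. The second widest of the four empty flasks; belongs on dock2; may be absent.
- flask2_arm (a point): End of the side arm of flask2: 62 mm out along the flask's +x, 56 mm above its foot.
- flask3: Amber glass side-arm flask, 250 g, base-heavy: round flat foot 72 mm across, 127 mm tall, cone narrowing to a straight neck 28 mm across from 75 to 122 mm height, lip 36 mm. Side arm: 10 mm tube along +x at 65 mm height, ending 62 mm from the axis. Origin: centre of the foot's underside, z up. The second narrowest of the four empty flasks; belongs on dock3; may be absent.
- flask3_arm (a point): End of the side arm of flask3: 62 mm out along the flask's +x, 65 mm above its foot.
- flask4: Amber glass side-arm flask, 250 g, base-heavy: round flat foot 64 mm across, 136 mm tall, cone narrowing to a straight neck 28 mm across from 84 to 131 mm height, lip 36 mm. Side arm: 10 mm tube along +x at 74 mm height, ending 62 mm from the axis. Origin: centre of the foot's underside, z up. The narrowest and tallest of the four empty flasks; belongs on dock4; may be absent.
- flask4_arm (a point): End of the side arm of flask4: 62 mm out along the flask's +x, 74 mm above its foot.
- dock1: Fixed white disc 144 mm across, 10 mm thick; on it a round rim 6 mm high (top at 16 mm), 5 mm wall, 102 mm inside: the foot stands inside it at 10 mm height. 1 black dot near the edge at -x; at +x a black radial bar, the mark, 57 to 71 mm from the centre. Origin: centre of the underside. Docks are shuffled and turned any way.
- dock2: Fixed white disc 144 mm across, 10 mm thick; on it a round rim 6 mm high (top at 16 mm), 5 mm wall, 92 mm inside: the foot stands inside it at 10 mm height. 2 black dots near the edge at -x; at +x a black radial bar, the mark, 57 to 71 mm from the centre. Origin: centre of the underside. Docks are shuffled and turned any way.
- dock3: Fixed white disc 144 mm across, 10 mm thick; on it a round rim 6 mm high (top at 16 mm), 5 mm wall, 82 mm inside: the foot stands inside it at 10 mm height. 3 black dots near the edge at -x; at +x a black radial bar, the mark, 57 to 71 mm from the centre. Origin: centre of the underside. Docks are shuffled and turned any way.
- dock4: Fixed white disc 144 mm across, 10 mm thick; on it a round rim 6 mm high (top at 16 mm), 5 mm wall, 74 mm inside: the foot stands inside it at 10 mm height. 4 black dots near the edge at -x; at +x a black radial bar, the mark, 57 to 71 mm from the centre. Origin: centre of the underside. Docks are shuffled and turned any way.
- spent: Amber glass side-arm flask, 250 g, base-heavy: round flat foot 74 mm across, 120 mm tall, cone narrowing to a straight neck 28 mm across from 68 to 115 mm height, lip 36 mm. Side arm: 10 mm tube along +x at 58 mm height, ending 62 mm from the axis. Origin: centre of the foot's underside, z up. It alone has a black rubber stopper over lip and upper 30 mm of the neck. Starts on dock2.
- tray: Fixed square aluminium tray, 135 mm outside, 125 mm inside, walls 18 mm high and 5 mm thick, floor 5 mm thick. Origin: centre of the underside.
- valve_base: Fixed valve: grey block 70 x 50 x 25 mm (x, y, z), an aluminium pipe stub leaving its +x side (to 87 mm from the centre, 26 mm across), lever on top. Origin: centre of the underside. The lever pivots about a line along y, 22 mm above the origin, and stays where left; about 1 N at the ball moves it.
- valve (a joint): Valve lever angle: 0 = shut, leaning 0.5 rad from upright away from the pipe stub (to the base's -x); 1.0 = open, leaning 0.5 rad towards the pipe stub (+x). It has stops at both.
- valve_tip (a point): Centre of the black ball, 26 mm across, at the end of the valve lever, 80 mm from the pivot (on a 10 mm rod).
- bung: Black rubber bung, 28 mm across, 26 mm high, loose; a bystander to be left alone. Origin: centre of its underside (lying tools: near the middle).
- weight: Brass weight, 30 mm across, 30 mm high, loose; a bystander to be left alone. Origin: centre of its underside (lying tools: near the middle).
- beaker: White ceramic beaker, 70 mm across, 90 mm high, loose; a bystander to be left alone. Origin: centre of its underside (lying tools: near the middle).
- wrench: Steel wrench lying flat, loose; a bystander to be left alone. Origin: centre of its underside (lying tools: near the middle).
- washbottle: White plastic bottle, 60 mm across, 160 mm high, loose; a bystander to be left alone. Origin: centre of its underside (lying tools: near the middle).
- brush: Hand brush lying flat, loose; a bystander to be left alone. Origin: centre of its underside (lying tools: near the middle).
- dish: White ceramic dish, 90 mm across, 30 mm high, loose; a bystander to be left alone. Origin: centre of its underside (lying tools: near the middle).
Things that resemble listed ones, but are neither listed nor needed, are in the scene too. Leave any brown look-alike of the dock3 alone. What is shaped like the flask1 but red is not meant.

How it is judged:
By the outcome, as a careful person would: the job done as asked, in the order asked, and still so for the second after the job is handed in, with the robot touching nothing.
Of flask1, flask2, flask3, flask4 only 2 to 4 are there at a start; the rules pass over those that are not, and their reading is None.
At some moment in a run one of flask1, flask2, flask3, flask4, spent may be knocked a few centimetres aside while the robot is not near it.
Once in a run the grip may slacken for a moment while it holds something.
It also fails if it takes over 210 s, if anything falls off the work surface, if the arm or the gripper's body presses on something with over 40 N, if the wrist force passes 120 N, or if a joint passes its speed limit or range.

ROBOT

A 6-joint arm with a two-finger parallel gripper is mounted at the origin on the work surface. World frame = base frame: x ahead of the robot, y to its left, z up, the work surface at z = 0. Lengths are in m, angles in rad, forces in N, time in s.
With the tool pointing down it reaches from about 0.375 to 0.975 m from the base axis. Payload 3.8 kg.
Tool frame: the origin (TCP) lies midway between the tips of the shut fingers; the grasp point (between the pads) lies 19 mm behind it; z points along the fingers, y is the line along which they close (so a half turn about z gives the same grasp; the last joint's range is limited). The gripper opens to 88 mm and grips with 3 to 60 N. Pads are 18 mm wide; open, the fingers measure 123 mm over their backs; the gripper's body (75 mm by 187 mm) begins 45 mm behind the grasp point.
Start: joints at [-1.225, 0.264, 1.604, -0, 1.274, -0.037], TCP at [0.252, -0.626, 0.209] pointing down, gripper open.
Joint ranges: [-2.63, 2.63], [-0.94, 2.18], [0.31, 2.57], [-1.31, 4.45], [0, 2.66], [-2.55, 2.55]. Speed limits (rad/s): [2.57, 2.57, 3.14, 3.14, 3.14, 3.14].

INTERFACE

Orientations are given as a rotation vector (axis times angle).
In Python, from cell import manip, inverse_kinematics, cams, order gives the robot as it stands. Calls block until the motion is done:
- manip.move_pose(position, orientation): joint-space move of the TCP to a pose.
- manip.move_linear(position, rate=0.15, rot=None): straight line of the TCP; rot=None keeps the orientation; rate is the mean speed in m/s.
- manip.set_joints(angles): joint-space move.
- manip.set_gripper(opening, force=None): finger opening in m; force is the grip in N (None keeps the last); returns when the fingers have stopped.
- manip.dwell(seconds).
- inverse_kinematics(position, orientation): joint angles nearest the present ones, or None.
- manip.state(): the state.
- cams.capture(name): name is "scene" or "top" or "wrist"; returns a dict with "image" (480x640x3 uint8, blue, green, red), "z_map" (480x640 float32, m along the optical axis (not along the pixel's ray), 0 where there is no reading), "intrinsics" (3x3 intrinsics, pixels), "position" and "orientation" of the camera in the world; the wrist camera has in their place "T_tool_cam" (4x4, takes a point from camera to tool coordinates, whose origin is the TCP and whose axes are the flange's). Camera axes: x right, y down, z forward; pixel columns grow to the right and rows downward; lengths in m; the calibration is good to about 2 mm. A picture is of the moment at which its call begins: read the wrist's pose just before it.
A pose or a line that the arm cannot do raises manip.IKError and nothing moves.
- order.close_job(): hands the job in; it is judged then, once.
The state is a dict: "clock": time; "joint_pos": joint angles; "joint_velocities": joint speeds; "tau": joint torques, N m; "tool_pos": TCP position; "tcp_rot": TCP orientation; "contact_force": force on the tool from outside, world axes, zero at the start; "moment": the same for the moment, N m; "gripper_width": finger opening in m; "grasp_force": force on a finger pad.
Only numpy, scipy, OpenCV 4.12 (cv2) and the standard library are available. Lean on these libraries where they do the work, as an engineer would, in place of code of your own. Each camera call takes 0.05 s, during which the arm holds its last target. There are 200 camera calls.

## Working session

There is one attempt and no reset: what is moved stays moved. The work goes in short steps, each a Python script; the robot and the scene stay as the last script left them, time stands still between calls to the robot, and variables do not carry over. Pictures are saved under pics/ and viewed, at most 14 in all, crops included, and the job is handed in when it is done.

```bash
ls; mkdir -p pics; python3 - <<'E'
from cell import manip,cams
import cv2,numpy as np
for n in("top","scene"):
    c=cams.capture(n); cv2.imwrite(f"pics/{n}0.png",c["image"]); np.savez(f"{n}0.npz",**c)
    print(n,c["intrinsics"],c["position"],c["orientation"])
c=cams.capture("wrist");print(c["T_tool_cam"],c["intrinsics"]);print(manip.state())
E
```

```text
pics
top [[445.99694342   0.         315.63763523]
 [  0.         445.99694342 242.39099896]
 [  0.           0.           1.        ]] [ 0.45756555 -0.0319177   0.9869745 ] [-2.174284    2.18159082 -0.09860709]
scene [[498.1782748    0.         323.53561732]
 [  0.         498.1782748  243.99928411]
 [  0.           0.           1.        ]] [1.34086792 0.07879925 0.71613714] [-1.58408245 -1.81330567  0.87246092]
[[ 7.14816761e-04 -9.64901897e-01 -2.62609631e-01  6.71886278e-02]
 [ 9.99998971e-01  3.63190367e-04  1.38750795e-03 -5.03718966e-04]
 [-1.24343177e-03 -2.62610353e-01  9.64901164e-01 -1.75467772e-01]
 [ 0.00000000e+00  0.00000000e+00  0.00000000e+00  1.00000000e+00]] [[378.76578985   0.         316.45626956]
 [  0.         378.76578985 239.55560046]
 [  0.           0.           1.        ]]
{'clock': 0.15, 'joint_pos': array([-1.22488781e+00,  2.64593760e-01,  1.60502954e+00, -5.47008217e-07,
        1.27371451e+00, -3.68821204e-02]), 'joint_velocities': array([ 0.00087918, -0.00239887, -0.00527313,  0.00164419, -0.00012253,
       -0.00204282]), 'tau': array([ 5.36280713e-04, -5.02848959e+01, -3.57468259e+01,  7.29480875e-02,
        2.49897258e-02, -1.05866404e-04]), 'tool_pos': array([ 0.25192737, -0.62558443,  0.20778148]), 'tcp_rot': array([-3.08253354e+00, -5.97294015e-01,  4.22462013e-04]), 'contact_force': array([ 0.07302808,  0.09977416, -0.41860119]), 'moment': array([0.03463477, 0.02090264, 0.03105448]), 'grasp_force': 0.0, 'gripper_width': 0.08819148097344236}
```

View pics/top0.png

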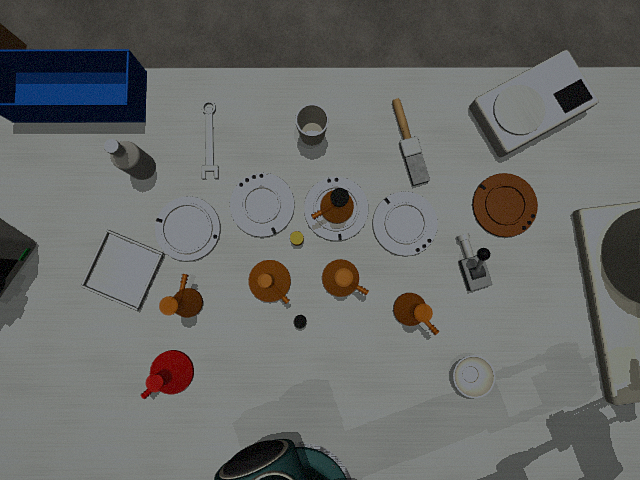

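View pics/scene0.png

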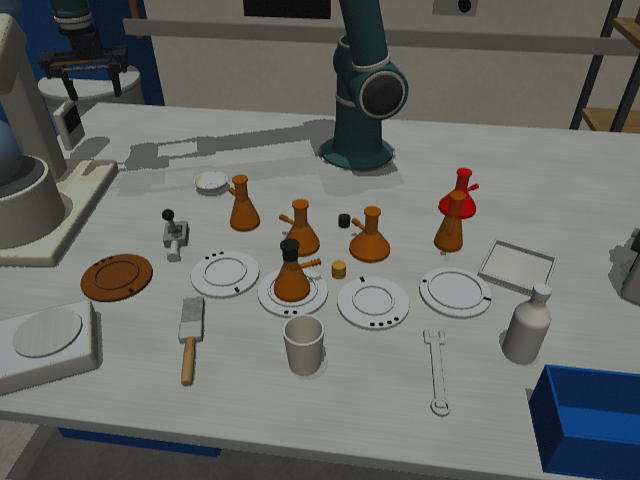

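Top view: docks at px (188,228), (262,205, four dots), (336,209, two dots, holding the spent flask) and (405,223, three dots), with the brown look-alike at (505,205). Four amber flasks are at (187,303), (270,281), (341,277) and (410,308). The tray is at (124,270) and the valve at (475,265). The scene view shows the same layout.

```bash
cat > h.py <<'E'
import numpy as np, cv2
from scipy.spatial.transform import Rotation as R
from scipy.optimize import least_squares
from cell import manip,cams,inverse_kinematics
def cloud(c,name=None,st=None):
    z=c["z_map"].astype(float);v,u=np.mgrid[0:480,0:640];K=c["intrinsics"]
    P=np.stack([(u-K[0,2])/K[0,0]*z,(v-K[1,2])/K[1,1]*z,z],-1)
    if "position" in c: return P@R.from_rotvec(c["orientation"]).as_matrix().T+c["position"]
    T=c["T_tool_cam"];P=P@T[:3,:3].T+T[:3,3]
    return P@R.from_rotvec(st["tcp_rot"]).as_matrix().T+st["tool_pos"]
def ray(c,uv,z,st=None):
    K=c["intrinsics"];d=np.c_[(np.atleast_2d(uv)-K[[0,1],2])/K[0,0],np.ones(len(np.atleast_2d(uv)))]
    if "position" in c: M=R.from_rotvec(c["orientation"]).as_matrix();o=np.array(c["position"])
    else:
        M0=R.from_rotvec(st["tcp_rot"]).as_matrix();T=c["T_tool_cam"];M=M0@T[:3,:3];o=M0@T[:3,3]+st["tool_pos"]
    d=d@M.T
    return (o+d*((z-o[2])/d[:,2])[:,None])[:,:2]
def amber(im):
    h=cv2.cvtColor(im,cv2.COLOR_BGR2HSV)
    return cv2.inRange(h,(7,130,40),(22,255,255))
def cap(n):
    st=manip.state();c=cams.capture(n);return c,st
def circ(p,r=None):
    m=p.mean(0)
    if r: f=lambda q:np.hypot(*(p-q[:2]).T)-r; s=least_squares(f,m,loss="soft_l1",f_scale=.001)
    else: f=lambda q:np.hypot(*(p-q[:2]).T)-q[2]; s=least_squares(f,[*m,.03],loss="soft_l1",f_scale=.001)
    return s.x
E
python3 - <<'E'
from h import *
for n in("top","scene"):
    c=dict(np.load(n+"0.npz"));P=cloud(c);z=P[...,2]
    ok=c["z_map"]>0
    print(n,"table z",np.median(z[ok&(abs(z)<.03)&(P[...,0]>.35)&(P[...,0]<.6)&(abs(P[...,1])<.4)]), "valid",ok.mean())
    m=amber(c["image"]); k,l,s,_=cv2.connectedComponentsWithStats(m)
    for i in range(1,k):
        if s[i,4]<150: continue
        p=P[(l==i)&ok]
        hi=p[:,2].max(); zs=np.percentile(p[:,2],[2,50,90,98])
        print(i,s[i],np.round(np.median(p,0),3),"z",np.round(zs,3))
        t=p[p[:,2]>np.percentile(p[:,2],98)-.045]
        print("   neck?",np.round(circ(t[:,:2],.014),4),len(t), "low",np.round(circ(p[(p[:,2]<.03)][:,:2]),4) if (p[:,2]<.03).sum()>10 else "")
E
```

```text
top table z 0.0014570755144904801 valid 0.996025390625
16 [ 473  173   65   64 3032] [ 0.627 -0.454  0.01 ] z [0.006 0.01  0.013 0.017]
   neck? [ 0.6266 -0.4542] 3017 low [ 0.6271 -0.455   0.0505]
17 [312 191  42  32 655] [ 0.605 -0.071  0.051] z [0.023 0.051 0.075 0.083]
   neck? [ 0.6125 -0.0749] 469 low [ 0.6219 -0.0808  0.0349]
25 [ 322  259   47   38 1134] [ 0.464 -0.086  0.043] z [0.015 0.043 0.119 0.121]
   neck? [ 0.466  -0.0878] 271 low [ 0.4661 -0.088   0.0365]
26 [ 249  260   42   44 1406] [0.459 0.061 0.035] z [0.013 0.035 0.11  0.112]
   neck? [0.4602 0.0669] 268 low [0.4603 0.0667 0.0399]
27 [159 274  43  44 972] [0.417 0.233 0.078] z [0.013 0.078 0.137 0.139]
   neck? [0.4137 0.2444] 332 low [0.4138 0.2444 0.0296]
28 [ 394  293   45   42 1016] [ 0.399 -0.23   0.062] z [0.015 0.062 0.128 0.129]
   neck? [ 0.3979 -0.2384] 302 low [ 0.3981 -0.2382  0.0327]
scene table z 0.0029788316497184053 valid 0.9959342447916667
64 [ 229  175   31   56 1081] [ 0.411 -0.235  0.052] z [0.006 0.052 0.125 0.13 ]
   neck? [ 0.3963 -0.2405] 274 low [ 0.396  -0.2407  0.0337]
65 [ 434  190  
[... 245 characters left out ...]
0.0892  0.0369]
67 [ 350  206   40   57 1379] [0.476 0.064 0.038] z [0.006 0.038 0.107 0.113]
   neck? [0.459  0.0649] 301 low [0.4602 0.0651 0.0406]
68 [  81  254   71   48 2451] [ 0.635 -0.453  0.012] z [0.006 0.012 0.015 0.018]
   neck? [ 0.6353 -0.4536] 2440 low [ 0.6334 -0.4532  0.0495]
69 [ 274  259   47   43 1183] [ 0.639 -0.075  0.049] z [0.016 0.049 0.078 0.093]
   neck? [ 0.6259 -0.0779] 602 low [ 0.6204 -0.0826  0.0357]
70 [332 261  14  18 221] [0.56  0.006 0.026] z [0.004 0.026 0.033 0.033]
   neck? [0.5509 0.0048] 221 low [0.5511 0.0049 0.0139]
72 [181 337  14  48 392] [ 0.828 -0.227  0.019] z [0.01  0.019 0.022 0.022]
   neck? [ 0.8294 -0.228 ] 388 low [ 1.0625 -1.1503  0.9531]
```

```bash
python3 - <<'E'
from h import *
F={"f1":(.4598,.066,.048),"f2":(.4653,-.089,.056),"f3":(.3971,-.2395,.065),"f4":(.4127,.2435,.074),"sp":(.621,-.0817,.068)}
D0={"d1":(188,228),"d4":(262,205),"d2":(336,209),"d3":(405,223)}
ct=dict(np.load("top0.npz"))
for n in("top","scene"):
    c=dict(np.load(n+"0.npz"));P=cloud(c);ok=c["z_map"]>0;im=c["image"]
    a=amber(im)>0; zb=.0015 if n=="top" else .003
    for k,(x,y,h) in F.items():
        q=P[a&ok]-[x,y,h+.001]; r=np.hypot(q[:,0],q[:,1]); s=(r>.035)&(r<.07)&(abs(q[:,2])<.01)
        print(n,k,"arm",np.round(np.degrees(np.arctan2(np.median(q[s,1]/r[s]),np.median(q[s,0]/r[s]))),1),s.sum(),np.round(r[s].max(),3) if s.any() else "",np.round(np.median(q[s,2])+h,4) if s.any() else "")
    for k,uv in D0.items():
        g=ray(ct,uv,.01)[0]
        for _ in range(4):
            d=np.hypot(P[...,0]-g[0],P[...,1]-g[1]); s=ok&(d<.085)&(P[...,2]-zb>.005)&(P[...,2]-zb<.0125)&~a
            if k!="d2": s&=True
            p=P[s][:,:2].astype(np.float32); 
            hull=cv2.convexHull(p)[:,0]; g=circ(hull,.072)[:2]
        d=np.hypot(P[...,0]-g[0],P[...,1]-g[1]); rim=ok&(d<.062)&(d>.030)&(P[...,2]-zb>.0128)&(P[...,2]-zb<.021)&~a
        rc=circ(P[rim][:,:2]) if rim.sum()>20 else None
        v,u=np.mgrid[0:480,0:640]; X=ray(c,np.c_[u.ravel(),v.ravel()],.010).reshape(480,640,2)-g
        r=np.hypot(X[...,0],X[...,1]); dark=((im.max(2)<70)&(r<.0715)&(r>.05)).astype(np.uint8)
        kk,l,st,_=cv2.connectedComponentsWithStats(dark)
        print(n,k,"disc",np.round(g,4),"rim",np.round(rc,4) if rc is not None else "",[(int(st[i,4]),float(np.round(np.degrees(np.arctan2(X[l==i][:,1].mean(),X[l==i][:,0].mean())),1)),float(np.round(r[l==i].mean(),3))) for i in range(1,kk) if st[i,4]>=3])
    g=ray(ct,(124,270),.01)[0]; d=np.abs(P[...,:2]-g).max(-1)
    w=ok&(d<.1)&(P[...,2]-zb>.012)&(P[...,2]<.03); print("tray",cv2.minAreaRect(P[w][:,:2].astype(np.float32)),np.percentile(P[w][:,2],95))
    g=ray(ct,(475,268),.025)[0]; d=np.hypot(P[...,0]-g[0],P[...,1]-g[1])
    w=ok&(d<.1)&(P[...,2]>.02+zb)&(P[...,2]<.029+zb); print("valve block",cv2.minAreaRect(P[w][:,:2].astype(np.float32)))
    w=ok&(d<.1)&(P[...,2]>.075); b=P[w]; print("ball",b.mean(0),b.max(0),len(b))
    w=ok&(d<.11)&(P[...,2]>.008+zb)&(P[...,2]<.029+zb); print("all",cv2.minAreaRect(P[w][:,:2].astype(np.float32)))
E
```

```text
top f1 arm -136.4 63 0.06 0.0525
top f2 arm -120.3 58 0.06 0.0604
top f3 arm -137.6 62 0.06 0.0687
top f4 arm -12.0 65 0.063 0.0787
top sp arm 118.4 58 0.061 0.0726
top d1 disc [0.5753 0.2486] rim [0.5758 0.2485 0.0531] [(3, 1.1, 0.052), (23, 46.2, 0.053), (19, 73.1, 0.065), (6, 90.2, 0.053), (13, -106.0, 0.063), (3, -124.1, 0.054)]
top d4 disc [0.6289 0.0844] rim [0.6287 0.0847 0.0395] [(12, 16.7, 0.065), (12, 1.9, 0.065), (13, 31.5, 0.065), (13, 46.6, 0.065), (20, -156.1, 0.065)]
top d2 disc [ 0.6193 -0.0803] rim [ 0.6194 -0.0796  0.0481] [(10, 14.4, 0.065), (11, -0.5, 0.065), (3, 115.1, 0.053), (18, -173.9, 0.064)]
top d3 disc [ 0.5859 -0.2311] rim [ 0.5856 -0.2317  0.0434] [(18, 37.3, 0.063), (13, -126.4, 0.066), (13, -140.5, 0.065), (12, -155.0, 0.065)]
tray ((0.5096903443336487, 0.3706096410751343), (0.1480555683374405, 0.19353964924812317), 66.98780059814453) 0.021222257154081464
valve block ((0.501258134841919, -0.37305301427841187), (0.12178251147270203, 0.050988759845495224), 16.91902732849121)
ball [ 0.51097865 -0.36810389  0.10012468] [ 0.52355785 -0.35806808  0.10960897]
[... 556 characters left out ...]
0.064)]
scene d2 disc [ 0.6188 -0.0821] rim [ 0.6185 -0.0815  0.0483] [(12, -0.7, 0.063), (11, 14.9, 0.063)]
scene d3 disc [ 0.5848 -0.2337] rim [ 0.5852 -0.2338  0.0434] [(6, -156.3, 0.067), (8, -141.8, 0.067), (7, -127.3, 0.067), (17, 39.1, 0.062)]
tray ((0.5075664520263672, 0.3725413382053375), (0.13805291056632996, 0.19638586044311523), 64.83318328857422) 0.021359281053253854
valve block ((0.5009745955467224, -0.37594306468963623), (0.12578241527080536, 0.05032733827829361), 15.444944381713867)
ball [ 0.51650329 -0.36932597  0.09969366] [ 0.52453445 -0.35929042  0.10846708] 113
all ((0.5294302701950073, -0.38657480478286743), (0.16298288106918335, 0.14823922514915466), 41.27212905883789)
```

```bash
python3 - <<'E'
import cv2
a=cv2.imread("pics/top0.png");b=cv2.imread("pics/scene0.png")
x=cv2.resize(a[190:262,150:445],None,fx=2.6,fy=2.6,interpolation=3);y=cv2.resize(a[225:300,440:520],None,fx=4,fy=4,interpolation=3);z=cv2.resize(b[195:275,140:220],None,fx=4,fy=4,interpolation=3)
import numpy as np
o=np.zeros((520,780,3),'uint8');o[:x.shape[0],:x.shape[1]]=x[:,:780];o[190:190+300,:320]=y;o[190:510,340:660]=z
cv2.imwrite("pics/crop1.png",o)
E
```

```text
(no output)
```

View pics/crop1.png

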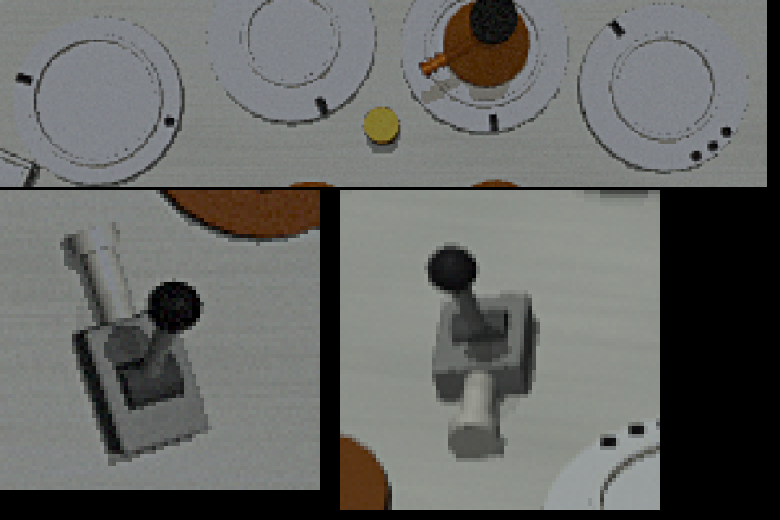

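The lever leans over the pipe stub (open), the pipe points about 16° left of +x, and marks and dots are clear on all docks. I'll measure the tray and close the valve.

```bash
cat >> h.py <<'E'
def rotv(yaw):  # tool down, tool x at world yaw (deg)
    x=np.array([np.cos(np.radians(yaw)),np.sin(np.radians(yaw)),0]);z=np.array([0,0,-1.]);
    return R.from_matrix(np.c_[x,np.cross(z,x),z]).as_rotvec()
def F(): return manip.state()["contact_force"]
BASE=np.array([.476,-.382]);VD=np.array([np.cos(np.radians(16)),np.sin(np.radians(16))])
def valve(sgn):  # sgn -1: shut, push towards -dir ; +1: open
    # closed fingers, tool x along pipe; tip starts behind the ball
    cur=-sgn*.038
    manip.set_gripper(0.0)
    s=cur-sgn*.050; p=lambda s,z:[*(BASE+VD*s),z]
    rv=rotv(16)
    manip.move_pose(p(s,.2),rv); manip.move_linear(p(s,.078),rate=.12)
    f0=F(); end=sgn*.038-sgn*.022
    manip.move_linear(p(end-sgn*.025,.082),rate=.06)
    print("mid",(F()-f0)[:2]@VD*sgn)
    for e in np.arange(-.025,.009,.004):
        manip.move_linear(p(end+sgn*e,.078),rate=.04); manip.dwell(.1)
        f=(F()-f0)[:2]@VD*sgn; print(round(e,3),round(f,2))
        if f<-6: break
    manip.move_linear(p(end-sgn*.04,.082),rate=.1); manip.move_linear(p(end-sgn*.04,.2),rate=.2)
E
python3 - <<'E'
from h import *
c=dict(np.load("top0.npz"));print("tray centre",ray(c,[(112,231),(165,250),(138,309),(83,285)],.018).mean(0))
valve(-1)
c,_=cap("top");np.savez("top1.npz",**c);P=cloud(c)
d=np.hypot(P[...,0]-.476,P[...,1]+.382);b=P[(d<.1)&(P[...,2]>.075)&(P[...,2]<.12)];print("ball",b.mean(0),len(b),manip.state()["clock"])
cv2.imwrite("pics/top1.png",c["image"])
E
```

```text
tray centre [0.48708292 0.37955699]
mid 0.491961824536608
-0.025 1.21
-0.021 1.44
-0.017 0.8
-0.013 1.33
-0.009 0.69
-0.005 0.49
-0.001 0.08
0.003 1.43
0.007 1.75
ball [ 0.50777354 -0.35966384  0.09022465] 1 10.1667
```

View pics/top1.png

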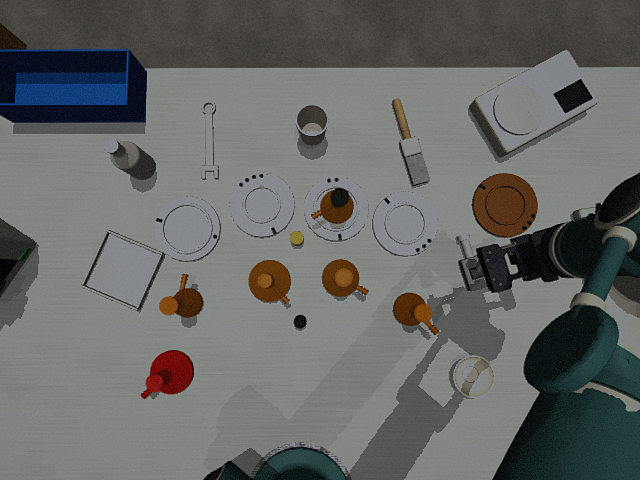

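The arm hides the valve in this view; I'll lift clear and check the lever from the scene camera.

```bash
python3 - <<'E'
from h import *
manip.move_pose([.55,-.15,.33],rotv(-15))
for n in("top","scene"):
    c,_=cap(n);P=cloud(c)
    d=np.hypot(P[...,0]-.476,P[...,1]+.382);m=(d<.1)&(P[...,2]>.075)&(P[...,2]<.12);b=P[m];print("ball",b.mean(0),len(b),((b[:,:2].mean(0)-BASE)@VD))
E
```

```text
ball [ 0.51010728 -0.36843723  0.10063551] 132 0.036524424241813624
ball [ 0.51598593 -0.36951524  0.09898613] 115 0.04187820904022956
```

```bash
python3 - <<'E'
from h import *
p=lambda s,z:[*(BASE+VD*s),z]
manip.set_gripper(0.); manip.move_pose(p(.088,.2),rotv(16)); manip.move_linear(p(.088,.078),rate=.12)
f0=F();print(manip.state()["tool_pos"],p(.088,.078),manip.state()["gripper_width"])
c,_=cap("scene");a=c["image"][150:330,60:300]
manip.move_linear(p(.03,.08),rate=.05);print(manip.state()["tool_pos"],F()-f0)
c,_=cap("scene");b=c["image"][150:330,60:300]
cv2.imwrite("pics/v.png",cv2.resize(np.hstack([a,b]),None,fx=1.65,fy=1.65,interpolation=3))
E
```

```text
[ 0.56142413 -0.35827358  0.07919184] [np.float64(0.560591029242572), np.float64(-0.35774391268810407), 0.078] 0.0005116827304031176
[ 0.50513545 -0.3736769   0.08001344] [-0.4224442  -0.69930517  0.58275036]
```

View pics/v.png

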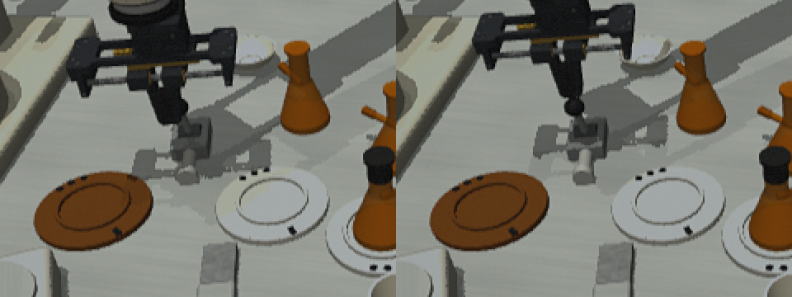

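```bash
python3 - <<'E'
from h import *
c,st=cap("scene");P=cloud(c)
np.set_printoptions(precision=3,suppress=True,linewidth=150)
for v in range(186,226,3): print(v,[tuple(np.round(P[v,u]*1000).astype(int).tolist()) for u in (156,160,164,168,172)])
print(np.array([c["image"][v,150:182].max(1) for v in range(186,226,3)]))
E
```

```text
186 [(518, -380, 170), (262, -511, 1), (533, -354, 181), (529, -347, 179), (261, -477, 3)]
189 [(520, -380, 164), (507, -378, 156), (505, -370, 155), (509, -359, 159), (276, -471, 4)]
192 [(517, -383, 154), (513, -377, 152), (509, -370, 151), (510, -360, 152), (491, -361, 140)]
195 [(516, -385, 146), (514, -378, 145), (512, -370, 145), (511, -361, 145), (495, -361, 135)]
198 [(518, -386, 140), (516, -378, 139), (504, -376, 132), (510, -363, 137), (500, -360, 131)]
201 [(335, -491, 2), (517, -379, 133), (511, -374, 129), (508, -366, 128), (505, -358, 127)]
204 [(349, -485, 3), (515, -382, 123), (510, -375, 121), (509, -367, 121), (509, -358, 121)]
207 [(360, -481, 1), (517, -382, 117), (514, -375, 116), (510, -368, 113), (357, -440, 3)]
210 [(374, -475, 2), (375, -464, 4), (515, -376, 108), (506, -372, 103), (502, -365, 100)]
213 [(386, -470, 2), (385, -460, 3), (518, -376, 103), (518, -367, 103), (509, -363, 98)]
216 [(399, -465, 3), (399, -454, 4), (521, -376, 97), (519, -368, 97), (515, -361, 94)]
219 [(412, -459, 3), (411, -450, 3), (408, -441, 2), (523, -367, 91), (499, -371, 73)
[... 1311 characters left out ...]
 41  82 101  97  96  96  97  96  97  97  96]
 [152 153 152 153 152 151 152 152 153 153 156 144  41  18  26  30  31  36  30  29  25  19  22  12  90  98  96  96  96  97  97  96]
 [153 150 153 151 152 153 153 151 153 153 156 162  45  17  17  24  22  28  20  22  22  18  16   5  90  97  96  97  97  96  96  95]
 [152 152 151 154 152 154 155 155 154 154 155 157 161 131  91  35   8  11  12  14  14  21  47 172 136 137  97  97  97  98  96  97]
 [156 155 154 156 156 156 156 156 156 156 156 156 157 157 158 147 131 132  73  61  58  55  47  40  81  75  72  74  77  73  72  70]
 [129 130 129 131 131 132 132 130 159 157 157 156 156 158 158 116 118  72  63  60  51  56  54  53  47  50  46  39  41  39  40  37]]
```

```bash
python3 - <<'E'
from h import *
p=lambda s,z:[*(BASE+VD*s),z]
manip.move_linear(p(.06,.08)); manip.move_linear(p(.06,.2),rate=.2); print(manip.state()["tcp_rot"],rotv(16))
manip.move_pose([.375,-.43,.15],rotv(16)); manip.move_linear([.375,-.43,.05],rate=.1); manip.dwell(.2); f0=F()
for z in np.arange(.046,.0,-.003):
    manip.move_linear([.375,-.43,z],rate=.05); f=(F()-f0)[2]
    if abs(f)>3: break
st=manip.state();print(z,f,st["tool_pos"]);
c,st=cap("scene"); cv2.imwrite("pics/touch.png",cv2.resize(c["image"][110:290,60:300],None,fx=3,fy=3,interpolation=3))
manip.move_linear([.375,-.43,.15],rate=.2)
E
```

```text
[-3.10991510e+00 -4.36586428e-01  2.12415228e-03] [3.11101889 0.43722519 0.        ]
0.0009999999999999593 0.768571364218578 [ 0.37483828 -0.42981711  0.00073948]
```

View pics/touch.png

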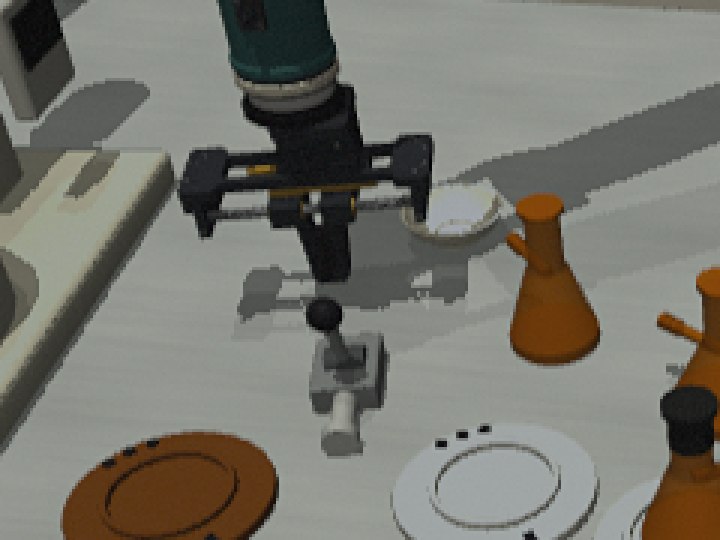

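The fingertips are visibly 2–3 cm above the bench although the TCP reads z≈0, so I'll calibrate the real tip by touching down gently.

```bash
python3 - <<'E'
from h import *
manip.move_linear([.375,-.43,.002],rate=.1); manip.dwell(.3); f0=F()
for z in np.arange(.0,-.045,-.002):
    manip.move_linear([.375,-.43,z],rate=.03); manip.dwell(.1); f=(F()-f0)
    if abs(f[2])>3: break
st=manip.state();print(z,f,st["tool_pos"],st["gripper_width"],st["clock"])
c,st=cap("scene");P=cloud(c);im=c["image"]
d=np.hypot(P[...,0]-.375,P[...,1]+.43);b=P[(d<.04)&(P[...,2]>.012)&(P[...,2]<.06)&(im.max(2)<45)];print(len(b),b.min(0),b.max(0),b.mean(0))
manip.move_linear([.375,-.43,.1],rate=.2)
c,st=cap("wrist");cv2.imwrite("pics/w.png",c["image"]);print(c["T_tool_cam"][:3,3])
E
```

```text
-0.03 [0.3772875  1.06806133 4.18236185] [ 0.37538542 -0.43046549 -0.02945005] 0.0005550287266863697 30.775
211 [ 0.3652112  -0.44483134  0.01255621] [ 0.39118419 -0.41112775  0.05906374] [ 0.38134335 -0.427679    0.03648052]
[ 0.06713747 -0.00048922 -0.17546762]
```

View pics/w.png

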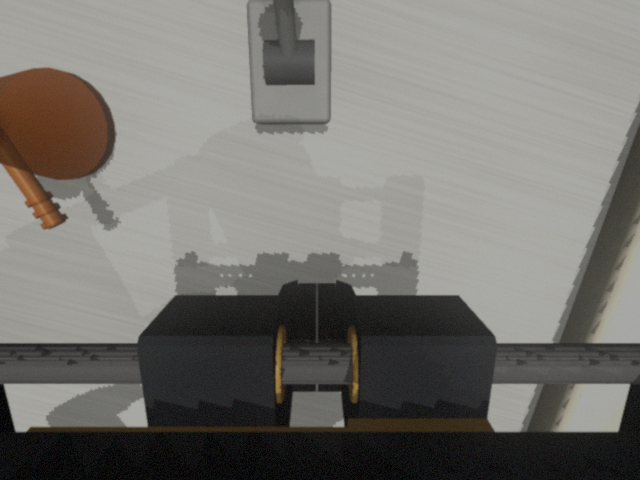

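The real tip sits about 29.5 mm behind the reported TCP. I'll correct for that and redo the valve.

```bash
sed -i 's/p=lambda s,z:\[\*(BASE+VD\*s),z\]/p=lambda s,z:[*(BASE+VD*s),z-ZO]/; s/^BASE=/ZO=.0295\nBASE=/' h.py
cat >> h.py <<'E'
def ball():
    for n in("top","scene"):
        c,_=cap(n);P=cloud(c);d=np.hypot(P[...,0]-.476,P[...,1]+.382);b=P[(d<.1)&(P[...,2]>.075)&(P[...,2]<.12)];print("ball",b.mean(0),len(b),((b[:,:2].mean(0)-BASE)@VD))
E
python3 - <<'E'
from h import *
valve(-1)
manip.set_gripper(.07)
manip.move_pose([.55,-.15,.30],rotv(-15)); ball();print(manip.state()["clock"])
E
```

```text
mid 0.3880015443304406
-0.025 -0.23
-0.021 0.78
-0.017 -0.88
-0.013 0.17
-0.009 0.55
-0.005 0.18
-0.001 0.11
0.003 -6.84
ball [ 0.44067078 -0.3888544   0.0984468 ] 155 -0.03584995889984064
ball [ 0.44472438 -0.39087028  0.09559406] 129 -0.032509039914441776
41.7417
```

```bash
cat >> h.py <<'E'
FL={"f1":(.110,.048,.058),"f2":(.118,.056,.066),"f3":(.127,.065,.075),"f4":(.136,.074,.084),"sp":(.120,.058,.085)}
def locate(k,xy,z0=0.,rad=.075):
    """axis position and side-arm direction of flask k near xy, averaged over both fixed views"""
    H,ha,_=FL[k];out=[]
    for n in("top","scene"):
        c,_=cap(n);P=cloud(c);a=(amber(c["image"])>0)&(c["z_map"]>0)
        zb=z0+(.0015 if n=="top" else .002); p=P[a]-[0,0,zb]
        p=p[np.hypot(p[:,0]-xy[0],p[:,1]-xy[1])<rad]
        if k=="sp": t=p[(p[:,2]<.05)&(p[:,2]>-.01)];g=None
        else: t=p[(p[:,2]>H-.04)&(p[:,2]<H+.01)]
        if len(t)<60: print(n,k,"not seen",len(t));continue
        x=circ(t[:,:2],None if k=="sp" else .014)[:2]
        q=p-[*x,ha];r=np.hypot(q[:,0],q[:,1]);s=(r>.035)&(r<.07)&(abs(q[:,2]-.003)<.009)
        if s.sum()<8: print(n,k,"arm hidden"); ang=np.nan
        else: ang=np.degrees(np.arctan2(np.median(q[s,1]/r[s]),np.median(q[s,0]/r[s])))
        print(n,k,np.round(x,4),round(ang,1),"top z",np.round(np.percentile(p[:,2],98)+z0,4));out.append([*x,ang])
    o=np.array(out);a=o[~np.isnan(o[:,2]),2];o=[*o[:,:2].mean(0),np.degrees(np.angle(np.exp(1j*np.radians(a)).mean()))]
    print(k,"->",np.round(o,4));return o
wrap=lambda a:(a+180)%360-180
def go(xy,zt,yaw,rate=.15): manip.move_linear([*xy,zt-ZO],rate=rate,rot=rotv(yaw))
def pick(k,xy,arm,z0,dst,mark,carry=.05):
    q1a=np.degrees(np.arctan2(xy[1],xy[0]));q1b=np.degrees(np.arctan2(dst[1],dst[0]))
    D=wrap(mark-arm); dq=(q1b-q1a)-D
    for D2 in(D,D-360*np.sign(D)):
        dq2=(q1b-q1a)-D2
        if abs(dq2)<abs(dq): D,dq=D2,dq2
    psi=q1a+90+dq/2          # q6 = -dq/2 at pick, +dq/2 at place
    print("yaw",psi,"turn",D,"dq6",dq)
    h=FL[k][2]+.007+z0
    manip.set_gripper(.07)
    q=inverse_kinematics([*xy,h+.11-ZO],rotv(psi))
    print("ik q",np.round(np.degrees(q),0)); assert abs(np.degrees(q[5])+dq/2)<25
    manip.set_joints(q)
    go(xy,h,psi,.12); f0=F()
    manip.set_gripper(0.,force=30); 
    go(xy,h+carry,psi,.1); st=manip.state(); print("w",st["gripper_width"],"F",st["grasp_force"],"dFz",(F()-f0)[2])
    return psi,D,h
def carry_to(xy,dst,psi,D,hz,n=3):
    L=np.hypot(*(np.array(dst)-xy)); T=max(L/.15,abs(np.radians(D))/.9)
    for i in range(1,n+1):
        go(np.array(xy)+(np.array(dst)-xy)*i/n,hz,psi+D*i/n,L/T)
    st=manip.state();print("w",st["gripper_width"],"F",st["grasp_force"])
def release(dst,yaw,zt):
    go(dst,zt+.012,yaw,.1);manip.dwell(.15);f0=F()
    for dz in (.003,.001,-.0005,-.002):
        go(dst,zt+dz,yaw,.03);f=(F()-f0)[2]
        if f>2.5: break
    print("down",dz,f); manip.set_gripper(.07);go(dst,zt+.11,yaw,.15)
E
python3 - <<'E'
from h import *
manip.move_pose([.40,-.40,.33],rotv(-15))
o=locate("sp",(.620,-.081),.010); xy=np.array(o[:2]);dst=np.array([.487,.3796])
psi,D,h=pick("sp",xy,o[2],.010,dst,wrap(o[2]+30))
c,st=cap("scene");cv2.imwrite("pics/s2.png",c["image"])
E
```

```text
top sp [ 0.6223 -0.081 ] 120.4 top z 0.0836
scene sp [ 0.6217 -0.0827] 116.6 top z 0.0942
sp -> [ 6.220000e-01 -8.180000e-02  1.184916e+02]
yaw 90.21946492572431 turn 30.0 dq6 15.43148533923177
ik q [-10.  11. 100.  -0.  69. -10.]
w 0.03186811730263439 F 29.727592170238495 dFz -3.5572883040302523
```

View pics/s2.png

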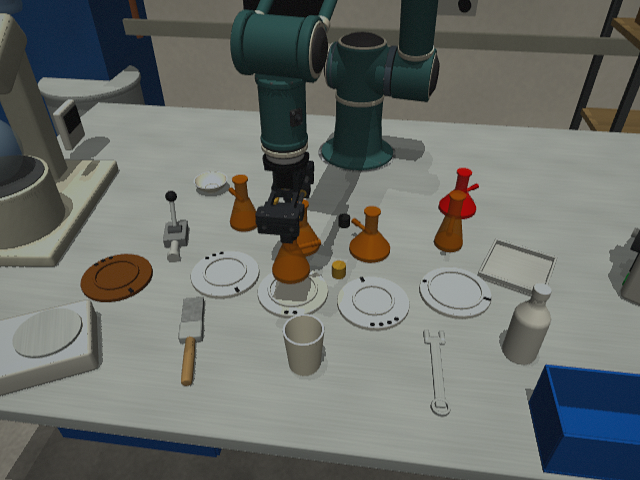

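The spent flask is held upright and lifted above dock2. I'll carry it to the tray by a waypoint that stays clear of flask4.

```bash
python3 - <<'E'
from h import *
xy=np.array([.622,-.0818]);w=np.array([.60,.28]);dst=np.array([.487,.3796]);psi=90.22;h=.102
carry_to(xy,w,psi,20,h+.05); carry_to(w,dst,psi+20,10,h+.05,1)
release(dst,psi+30,.092+.005)
o=locate("sp",dst,.005)
print(manip.state()["clock"])
c,st=cap("scene");cv2.imwrite("pics/s3.png",c["image"])
E
```

```text
w 0.031738930835745936 F 29.727519527077675
w 0.0316558992679919 F 29.72634382545948
down -0.0005 3.8321645801487936
top sp [0.4876 0.3806] 151.2 top z 0.0845
scene sp arm hidden
scene sp [0.4869 0.3782] nan top z 0.3003
sp -> [  0.4873   0.3794 151.2262]
54.5583
```

View pics/s3.png

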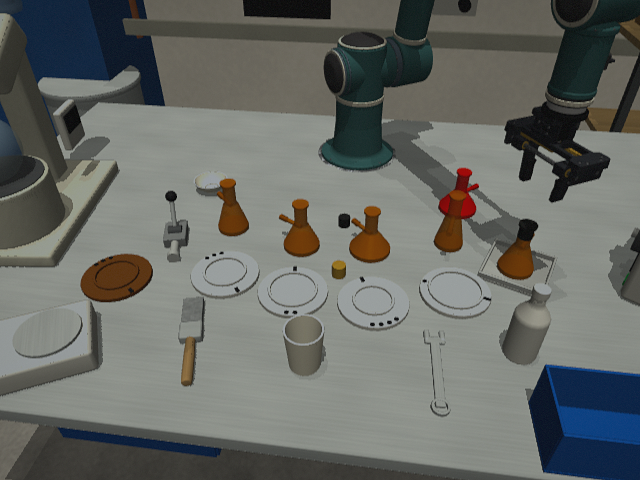

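The spent flask stands in the tray. Flask3 at px (230,208) has been knocked a few centimetres, so I'll locate it afresh when I get to it. Now flask1.

```bash
cat >> h.py <<'E'
DK={"f1":((.5755,.2475),73.6),"f2":((.619,-.081),-173.2),"f3":((.5854,-.2325),38.8),"f4":((.6285,.0835),-156.)}
def job(k,near,rad=.075):
    dst=np.array(DK[k][0]);mark=DK[k][1]
    o=locate(k,near,0.,rad);xy=np.array(o[:2])
    psi,D,h=pick(k,xy,o[2],0.,dst,mark)
    carry_to(xy,dst,psi,D,h+.05); 
    release(dst,psi+D,h+.010)
    manip.move_pose([.42,-.10 if k=="f1" else .12,.36],rotv(0 if k!="f1" else -10))
    o=locate(k,dst,.010);print("err mm",np.round((np.array(o[:2])-dst)*1000,1),"deg",wrap(o[2]-mark),"t",manip.state()["clock"])
E
python3 - <<'E'
from h import *
job("f1",(.4598,.066))
E
```

```text
top f1 [0.4602 0.0668] -136.0 top z 0.1111
scene f1 [0.4586 0.0649] -132.5 top z 0.1104
f1 -> [ 4.594000e-01  6.590000e-02 -1.342478e+02]
yaw 181.79072625017236 turn -152.15215508688948 dq6 167.26414873881322
ik q [  5.  -5. 121.  -0.  64. -87.]
w 0.034482053112381714 F 29.99987706542015 dFz -3.8865802789483146
w 0.03429791102778049 F 29.999844878911972
down -0.0005 5.7689560776585385
top f1 [0.5744 0.2481] 71.1 top z 0.121
scene f1 [0.573 0.246] 67.3 top z 0.1201
f1 -> [ 0.5737  0.247  69.1852]
err mm [-1.8 -0.5] deg -4.41484072608236 t 66.9083
```

```bash
cat >> h.py <<'E'
def wcheck(k,yaw=None,save=None):
    dst=np.array(DK[k][0]);H,ha,_=FL[k]
    if yaw is None: yaw=np.degrees(np.arctan2(dst[1],dst[0]))
    u=np.array([np.cos(np.radians(yaw)),np.sin(np.radians(yaw))])
    manip.move_pose([*(dst-u*.11),.24],rotv(yaw));manip.dwell(.3)
    c,st=cap("wrist");im=c["image"];P=cloud(c,st=st)
    if save: cv2.imwrite(save,im)
    ok=c["z_map"]>0;d=np.hypot(P[...,0]-dst[0],P[...,1]-dst[1])
    zb=np.median(P[...,2][ok&(d>.08)&(d<.1)]);a=amber(im)>0
    P=P-[0,0,zb]
    # disc centre from its edge, at 10 mm
    s=ok&(d<.085)&(P[...,2]>.0055)&(P[...,2]<.0125)&~a
    g=circ(cv2.convexHull(P[s][:,:2].astype(np.float32))[:,0],.072)
    z=P[...,2]-.010;t=P[ok&a&(z>H-.006)&(z<H+.006)&(d<.04)][:,:2];ax=circ(t)
    q=P-[*ax[:2],ha+.010];r=np.hypot(q[...,0],q[...,1]);m=ok&a&(r>.035)&(r<.07)&(abs(q[...,2]-.002)<.009)
    v=q[m]; arm=np.degrees(np.arctan2((v[:,1]).mean(),(v[:,0]).mean()))
    X=P[...,:2]-g;r=np.hypot(X[...,0],X[...,1]);dk=((im.max(2)<70)&(r<.0715)&(r>.055)&(P[...,2]<.014)).astype(np.uint8)
    kk,l,sx,_=cv2.connectedComponentsWithStats(dk)
    print("wrist: zb",round(zb,4),"disc",np.round(g,4),"lip",np.round(ax,4),"arm",round(arm,1),m.sum(),"dark",[(int(sx[i,4]),round(float(np.degrees(np.arctan2(X[l==i][:,1].mean(),X[l==i][:,0].mean()))),1)) for i in range(1,kk) if sx[i,4]>25])
E
python3 - <<'E'
from h import *
wcheck("f1",save="pics/w1.png")
E
```

```text
Traceback (most recent call last):
  File "h.py", line 121, in wcheck
    g=circ(cv2.convexHull(P[s][:,:2].astype(np.float32))[:,0],.072)
           ~~~~~~~~~~~~~~~~~~~~~~~~~~~~~~~~~~~~~~~~~~~~~^^^^^
TypeError: 'NoneType' object is not subscriptable
```

View pics/w1.png

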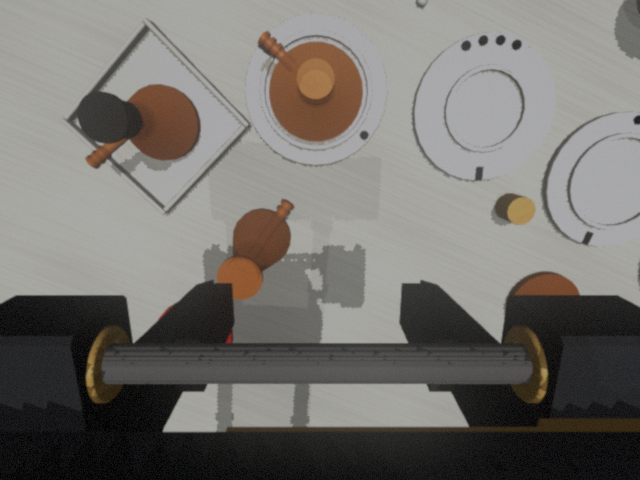

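Flask1 stands inside dock1's rim at px (316,90), its arm hiding the mark. I'll centre the camera better and print bench height.

```bash
sed -i 's/dst-u\*.11/dst-u*.035/; s/    P=P-\[0,0,zb\]/    print("zb",zb);P=P-[0,0,zb]/' h.py
python3 - <<'E'
from h import *
try: wcheck("f1",save="pics/w2.png")
except Exception as e: print(e)
st=manip.state();c=cams.capture("wrist");P=cloud(c,st=st);print(st["tool_pos"])
for v in(40,90,140,190,230):print([tuple(np.round(P[v,u]*1000).astype(int).tolist()) for u in range(180,480,40)])
E
```

```text
zb -0.00035029339334458065
wrist: zb -0.0004 disc [0.5757 0.2479] lip [0.5746 0.247  0.0126] arm 70.8 242 dark []
[0.54276358 0.23345684 0.2403549 ]
[(636, 422, -1), (652, 385, 0), (667, 348, -1), (683, 312, -1), (699, 275, 1), (715, 239, 1), (728, 203, 7), (747, 165, -2)]
[(591, 407, 0), (608, 370, -1), (624, 332, -2), (640, 294, -1), (657, 256, 0), (673, 218, -1), (689, 180, -1), (705, 143, 1)]
[(545, 390, 5), (561, 353, -1), (578, 312, 11), (595, 273, 39), (611, 238, 33), (627, 198, 9), (645, 157, -1), (660, 122, 10)]
[(506, 362, 47), (511, 334, 4), (529, 294, 8), (562, 256, 119), (567, 219, 45), (580, 173, 0), (598, 136, 10), (615, 96, 8)]
[(452, 360, 4), (473, 318, 16), (486, 278, 1), (506, 237, 8), (521, 195, 0), (539, 154, 0), (557, 112, 0), (576, 76, 11)]
```

View pics/w2.png

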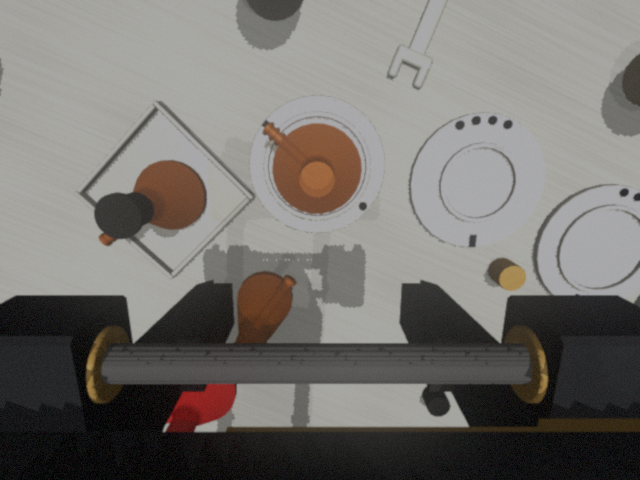

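Flask1 sits within 1.5 mm and about 2.5° of the mark; the top view gives the better arm angle, so I'll use that for the rest. Next is flask2.

```bash
sed -i 's/a=o\[~np.isnan(o\[:,2\]),2\];/a=o[~np.isnan(o[:,2]),2][:1];/; s/if sx\[i,4\]>25/if sx[i,4]>9/' h.py
python3 - <<'E'
from h import *
manip.move_pose([.42,.30,.34],rotv(30))
job("f2",(.4653,-.089))
wcheck("f2")
E
```

```text
top f2 [ 0.4659 -0.0879] -120.3 top z 0.1189
scene f2 [ 0.4645 -0.0895] -116.7 top z 0.1186
f2 -> [ 4.65200e-01 -8.87000e-02 -1.20288e+02]
yaw 107.33034169478066 turn -52.91204833066293 dq6 56.25311464193288
ik q [-14.  -5. 119.  -0.  65. -31.]
w 0.03413134056262371 F 29.9995319545269 dFz -1.8773194504770734
w 0.03440132792234114 F 29.99987483024597
down -0.0005 5.825069136592665
top f2 [ 0.6188 -0.0806] -174.3 top z 0.129
scene f2 arm hidden
scene f2 [ 0.6173 -0.0826] nan top z 0.1282
f2 -> [ 6.180000e-01 -8.160000e-02 -1.743469e+02]
err mm [-1.  -0.6] deg -1.1468567883491971 t 80.5667
zb -0.00031702004479042256
wrist: zb -0.0003 disc [ 0.619 -0.082] lip [ 0.6191 -0.0817  0.0117] arm -173.5 219 dark [(11, -0.5)]
```

```bash
python3 - <<'E'
from h import *
manip.move_pose([.42,.30,.34],rotv(30))
job("f3",(.385,-.255),.1)
wcheck("f3",save="pics/w3.png")
E
```

```text
top f3 [ 0.4186 -0.2608] -137.7 top z 0.1277
scene f3 [ 0.4167 -0.263 ] -133.6 top z 0.1275
f3 -> [   0.4176   -0.2619 -137.6708]
yaw -25.113972687032565 turn 176.47075179641172 dq6 -166.0359797735163
ik q [-35.  -3. 117.  -0.  66.  80.]
w 0.034226831930054706 F 29.999471604824066 dFz -3.440398468242281
w 0.03474442479206907 F 29.99941259622574
down -0.0005 7.114126040832165
top f3 [ 0.5842 -0.2299] 40.0 top z 0.1377
scene f3 [ 0.5828 -0.2318] 37.9 top z 0.1372
f3 -> [ 0.5835 -0.2308 40.0124]
err mm [-1.9  1.7] deg 1.2123738486662603 t 98.1917
zb -0.00031421535699333036
wrist: zb -0.0003 disc [ 0.5854 -0.2333] lip [ 0.5844 -0.2316  0.0125] arm 39.1 146 dark [(12, -126.8), (12, -140.8), (17, -156.1)]
```

```bash
python3 - <<'E'
from h import *
manip.move_pose([.40,-.10,.36],rotv(-10))
job("f4",(.4127,.2435),.085)
wcheck("f4")
E
```

```text
top f4 [0.4139 0.2445] -13.0 top z 0.1374
scene f4 [0.4119 0.2424] -11.7 top z 0.1368
f4 -> [  0.4129   0.2435 -12.9872]
yaw 180.55282057463833 turn -143.01280839832413 dq6 120.0555168034605
ik q [ 28.  -5. 118.   0.  67. -63.]
w 0.03411532810245395 F 29.999787658452988 dFz -3.8395953314896376
w 0.033916712891256015 F 29.9998439848423
down -0.0005 5.535716384966442
top f4 [0.6274 0.0834] -155.2 top z 0.1473
scene f4 [0.6261 0.082 ] -151.2 top z 0.1465
f4 -> [ 6.268000e-01  8.270000e-02 -1.552495e+02]
err mm [-1.7 -0.8] deg 0.7505272895286623 t 113.2333
zb -0.0003686897168921621
wrist: zb -0.0004 disc [0.6288 0.0831] lip [0.6279 0.0827 0.0123] arm -154.8 221 dark []
```

```bash
python3 - <<'E'
from h import *
manip.move_pose([.42,-.15,.33],rotv(16))
valve(1)
manip.move_pose([.36,-.36,.36],rotv(0)) ; manip.move_pose([.30,-.30,.36],rotv(0)) if inverse_kinematics([.30,-.30,.36],rotv(0)) is not None else 0
ball()
for k in("f1","f2","f3","f4"): locate(k,DK[k][0],.010)
locate("sp",(.487,.3796),.005)
print(manip.state()["clock"])
a,_=cap("top");b,_=cap("scene");cv2.imwrite("pics/end.png",np.vstack([a["image"][60:360,60:600],b["image"][150:420,60:600]]))
E
```

```text
mid -0.8226207231434202
-0.025 -0.75
-0.021 -0.49
-0.017 -1.38
-0.013 0.3
-0.009 0.28
-0.005 -0.02
-0.001 -0.52
0.003 -8.14
ball [ 0.51251589 -0.36756731  0.09973724] 143 0.03907951716327281
ball [ 0.51739182 -0.36941373  0.09868764] 117 0.04325761529760954
top f1 [0.5745 0.2484] 70.8 top z 0.121
scene f1 [0.5731 0.246 ] 67.4 top z 0.1202
f1 -> [ 0.5738  0.2472 70.8479]
top f2 [ 0.6187 -0.0806] -174.4 top z 0.1287
scene f2 arm hidden
scene f2 [ 0.6174 -0.0827] nan top z 0.1282
f2 -> [ 6.180000e-01 -8.170000e-02 -1.743857e+02]
top f3 [ 0.5843 -0.2298] 40.1 top z 0.1379
scene f3 [ 0.5829 -0.2322] 38.3 top z 0.1373
f3 -> [ 0.5836 -0.231  40.1148]
top f4 [0.6275 0.0835] -155.1 top z 0.1471
scene f4 [0.6261 0.0821] -151.0 top z 0.1461
f4 -> [ 6.268e-01  8.280e-02 -1.551e+02]
top sp [0.4875 0.3801] 151.1 top z 0.0816
scene sp arm hidden
scene sp [0.4869 0.3783] nan top z 0.0873
sp -> [  0.4872   0.3792 151.1033]
126.4833
```

View pics/end.png

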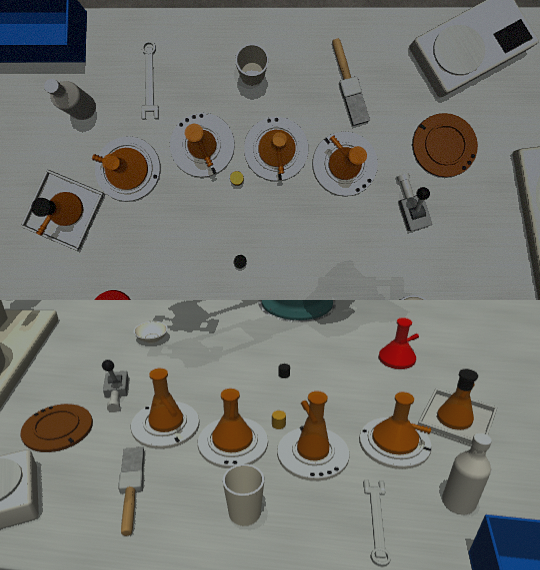

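The final views show all four flasks standing in their docks, the spent flask in the tray and the lever leaning over the pipe stub. Handing in.

```bash
python3 -c "
from cell import order
print(order.close_job())"
```

```text
the job is handed in; nothing more can be done
None
```

The job is handed in at about 126 s of the 210 s: I shut the valve, stood the stoppered flask in the tray, put flasks 1–4 on their docks in order with each side arm within about 3° of its mark, and swung the valve fully open again.

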